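Close the macaroon tin and serve a macaroon with the tongs

ROBOT

A 6-joint arm with a two-finger parallel gripper is mounted at the origin on the work surface. World frame = base frame: x ahead of the robot, y to its left, z up, the work surface at z = 0. Lengths are in m, angles in rad, forces in N, time in s.
With the tool pointing down it reaches from about 0.25 to 0.8 m from the base axis. Payload 8.5 kg.
Tool frame: the origin (TCP) lies on the front face of the gripper's body, between the roots of the fingers; the fingertips stand 73 mm ahead of it and the grasp point (between the pads) lies 54 mm ahead of it; z points along the fingers, y is the line along which they close (so a half turn about z gives the same grasp; the last joint's range is limited). The gripper opens to 85 mm and grips with 20 to 120 N. Pads are 22 mm wide; open, the fingers measure 114 mm over their backs; the gripper's body (76 mm by 85 mm) begins 54 mm behind the grasp point. The pads swing forward as they close: fully open they stand 13 mm farther back than shut.
Start: joints at [-1.308, 0.238, -0.013, 1.319, 0, 1.571], TCP at [0.136, -0.507, 0.304] pointing down, gripper open.
Joint ranges: [-2.66, 2.66], [-1.03, 1.9], [-1.14, 1.46], [-1.82, 2.27], [-1.45, 1.34], [-3.14, 3.14]. Speed limits (rad/s): [2.22, 2.22, 2.79, 3.14, 3.14, 3.14].

INTERFACE

Orientations are given as a 3x3 rotation matrix whose columns are the frame's x, y, z axes.
In Python, from station import * gives the robot as it stands.
- The arm moves only by the tool send_rows, never from a script. Its argument "rows" is a list of rows, each an object with "linear": the shift along the tool's x, y, z in m, a list of three; "angular": the turn, a rotation vector about the tool's x, y, z in rad, a list of three; "jaw": the closure, from 0 (fully open) to 1 (shut). In form: [{"linear": [dx, dy, dz], "angular": [rx, ry, rz], "jaw": jaw}, ...]. A call has 1 to 5 rows; each row shifts and turns the commanded pose from where the row before left it, along the tool's axes as they then stand; what a row does not reach is not made up. A row lasts 1/12 s, in which the tool goes at most 41.7 mm and 7.16 degrees, less where a joint would pass 70% of its speed; a pose out of reach is approached as far as the arm can. A call is refused whole if a number of a shift passes 0.0417 or a number of a turn 0.125, either way. A call with a gripper value outside its range is refused whole. The fingers move at their own pace and stop on an object; the grip force is fixed at half the most. Time passes only in rows, so rows that do not move let the fingers close. It gives the time, the measured TCP pose, the force, the opening and the grip force at its end, in the units of the state.
- get_obs(): the state, without advancing time (a new reading comes with each control period).
- read_camera(name): name is "scene" or "top" or "wrist"; returns a dict with "image" (480x640x3 uint8, blue, green, red), "fx", "fy", "cx", "cy" (pixels), "extrinsics" (4x4, takes a point from world to camera coordinates); the wrist camera has in their place "tool_from_camera" (4x4, takes a point from camera to tool coordinates, whose origin is the TCP and whose axes are the flange's). Camera axes: x right, y up, looking along -z (the intrinsics and any distortion apply to the point x, -y, -z); pixel columns grow to the right and rows downward; lengths in m; the calibration is good to about 2 mm. A picture is of the moment at which its call begins: read the wrist's pose just before it. There is no depth.
- finish_job(): hands the job in; it is judged then, once.
The state is a dict: "time_s": time; "qpos": joint angles; "qd": joint speeds; "effort": joint torques, N m; "position": TCP position; "tool_rot": TCP orientation; "wrist_force": force on the tool from outside, world axes, zero at the start; "torque": the same for the moment, N m; "gripper_width": finger opening in m; "grasp_force": force on a finger pad.
Only numpy, scipy, OpenCV 4.12 (cv2) and the standard library are available. Lean on these libraries where they do the work, as an engineer would, in place of code of your own. Each camera call takes 0.05 s, during which the arm holds its last target. There are 200 camera calls.

TASK

The white-lidded tin of coconut macaroons was left with its lid standing proud: press the lid down until it is fully home so that the rest keep crisp. Then pick up the kitchen tongs from the green spoon rest, close them on the pale coconut macaroon on the bamboo tray, and lift it well clear (about 10 cm), finishing with the tongs still in the gripper and the macaroon held still in the air between the tongs' two heads. Never touch the macaroons with the gripper itself, and leave the chocolate macaroon and everything else standing where it is.

Things in the scene. Friction and masses are not known exactly. Their poses are not given: they have to be found in the camera images.
- white_lid (a joint): How far the white lid is pressed on to its tin, m: 0 = standing 6 mm proud (black seal showing), 0.006 = fully home. It slides straight down against friction (about 8 N moves it; press with about 15 N to be sure), stays where left and meets a hard stop when home.
- white_lid_top (a point): Centre of the flat top of the white lid (77 mm across) of a steel tin, now 66 to 68 mm above the shelf, 62 mm when home. Press it straight down near the middle with the gripper closed. The tin is one of a row of three, 85 mm apart, held immovably by magnets on a dark steel plate; the others have a red and a blue lid, already shut, tops 62 mm above the shelf.
- tongs_grip (a point): Where to grip the spring tongs: on their centre line, half-way up, 75 mm ahead of the pivot, between two flat black rubber grips (75 mm long, 22 mm tall). The tongs lie level, this point 29 mm above the shelf. x points along the tongs to the heads, z up; the arms lie left and right and close along y. Over the outside of the grips the open tongs measure 48 mm here, 50 mm 11 mm farther ahead.
- tongs_heads (a point): Point on the tongs' centre line mid-way between the two steel heads, half-way up, 130 mm ahead of tongs_grip; same axes. Each head is a flat upright plate 38 mm long along x, 22 mm tall. The gap between them is 88 mm when open, 47 mm when both touch the macaroon. Tongs weigh 0.13 kg and balance about 83 mm ahead of the pivot.
- tongs_left: Left (+y) arm of the tongs; origin under the pivot, on the centre line. A spring in the pivot holds the tongs open: about 10 N at the grips starts to close them, 13 N closes them fully. Squeezed only to 44 mm over the grips they are carried firmly with the heads about 76 mm apart; on the macaroon the grips are 32 mm over. Each mm of squeeze brings the heads about 2.6 mm together.
- tongs_right: Right (-y) arm of the tongs, the mirror image. The arms' yaws equal that of the tongs when open; as they close the left arm turns clockwise and the right one anticlockwise, 0.10 rad each on the macaroon.
- rest: Green plastic spoon rest (immovable), 18 mm tall, origin at its underside, x along the resting tongs. A round dish (150 mm across, centre 90 mm ahead of the origin, low rim) carries the heads; a tail 20 mm wide reaches back to 135 mm behind the origin under the pivot. Beside the rubber grips both sides are free down to the shelf.
- tray: Footed bamboo tray (immovable), 160 mm in x, 240 mm in y, origin on the shelf under its centre; its flat top is 55 mm above the shelf, with a lip 10 mm high along each short (y) end only: front and back are open. The two macaroons stand on it 120 mm apart along its y axis.
- coconut_center (a point): Centre, half-way up, of the pale coconut macaroon: a firm dome 47 mm across and 36 mm tall with upright sides for its lower 20 mm, about 35 g, resting on the tray (this point then 73 mm above the shelf).
- chocolate_center (a point): Centre, half-way up, of the dark chocolate macaroon, same size, to be left alone on the tray.
- carafe: Clear glass carafe with a steel stopper, 100 mm across, 230 mm tall, loose, at the far right of the shelf; leave it alone. Origin under its centre.
- plates: Stack of dessert plates, 150 mm across, 31 mm tall, loose, at the back; leave it alone. Origin under its centre.
- honey_jar: Amber honey jar, 68 mm across, 100 mm tall, loose, at the back; leave it alone. Origin under its centre.
- pepper_mill: Dark wooden pepper mill, 56 mm across, 166 mm tall, loose, at the left; leave it alone. Origin under its centre.
Things that resemble listed ones, but are neither listed nor needed, are in the scene too. What is shaped like the part that bears white_lid but turquoise is not meant.

How it is judged:
By the outcome, as a careful person would: the job done as asked, in the order asked, and still so for the second after the job is handed in, while the arm keeps its last pose, push and grip.
It also fails if it takes over 54 s, if anything falls off the work surface, if the arm or the gripper's body presses on something with over 40 N, if the wrist force passes 120 N, or if a joint passes its speed limit or range.

## Working session

There is one attempt and no reset: what is moved stays moved. The work goes in short steps, Python scripts to look and compute and a tool call to move; the robot and the scene stay as the last step left them, time stands still between calls to the robot, and variables do not carry over. Pictures are saved under pics/ and viewed, at most 10 in all, crops included, and the job is handed in when it is done.

Besides the shell and the picture viewer there is one more tool, called after ">>>" by a JSON object that holds its "api" and its "payload", one argument or row to a line. send_rows: Moves the arm, as the interface text tells. Its arguments: {"type":"object","properties":{"rows":{"type":"array"}},"required":["rows"]}

```bash
mkdir -p pics; ls; python3 - <<'E'
from station import *
import cv2, pickle
o=get_obs(); print(o)
d={}
for n in("scene","top"):
    c=read_camera(n); d[n]=c; cv2.imwrite(f"pics/{n}0.png",c["image"]); print(n,c["fx"],c["cx"],c["cy"],c["extrinsics"],[k for k in c])
pickle.dump(d,open("cams.pkl","wb"))
E
```

```text
pics
{'time_s': 0.0, 'qpos': array([-1.30799479e+00,  2.38768411e-01, -1.42627354e-02,  1.31918046e+00,
        6.42721510e-06,  1.57081791e+00]), 'qd': array([-0.00177823,  0.00090725,  0.00014714, -0.00166337,  0.00056886,
        0.00065697]), 'effort': array([-1.19765255e-04, -5.38775003e+01,  3.46437764e+01,  1.83709298e-02,
        1.08744675e-04,  1.20448829e-05]), 'position': array([ 0.13630922, -0.50667552,  0.30328073]), 'tool_rot': array([[ 9.65671577e-01,  2.59765809e-01, -3.61464551e-04],
       [ 2.59766061e-01, -9.65670607e-01,  1.36835695e-03],
       [ 6.39665885e-06, -1.41527964e-03, -9.99998998e-01]]), 'wrist_force': array([ 0.17166054, -0.11935044,  0.94114097]), 'torque': array([0.02409615, 0.03023375, 0.02004597]), 'grasp_force': 0.0, 'gripper_width': 0.08519379366133539}
scene 554.5944937948613 323.6733948574001 246.94223026262506 [[-0.66867359  0.74334209 -0.01783724  0.41359175]
 [-0.52424416 -0.45430055  0.7202632   0.23994838]
 [ 0.52729848  0.49097204  0.69347153 -1.88847302]
 [ 0.          0.          0.          1.        ]] ['image', 'fx', 'fy', 'cx', 'cy', 'extrinsics']
top 497.1228738775143 318.400217221859 240.48123398829662 [[-1.90972948e-02 -9.99817619e-01 -1.45706015e-04 -1.63112226e-02]
 [ 9.81731968e-01 -1.87794378e-02  1.89340104e-01 -5.69062029e-01]
 [-1.89308308e-01  3.47283953e-03  9.81911556e-01 -1.16638420e+00]
 [ 0.00000000e+00  0.00000000e+00  0.00000000e+00  1.00000000e+00]] ['image', 'fx', 'fy', 'cx', 'cy', 'extrinsics']
```

View pics/top0.png

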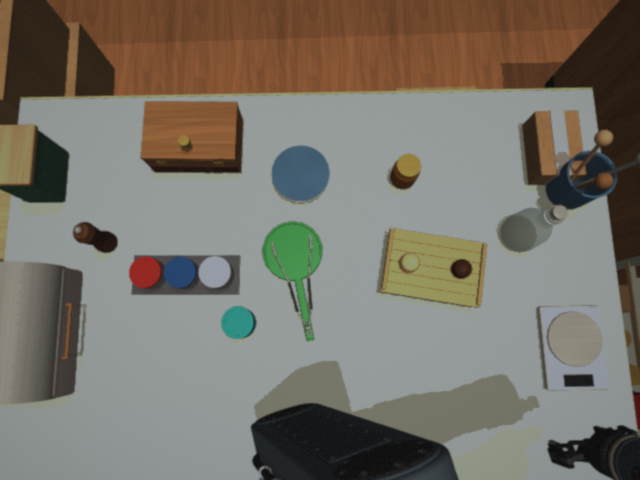

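View pics/scene0.png

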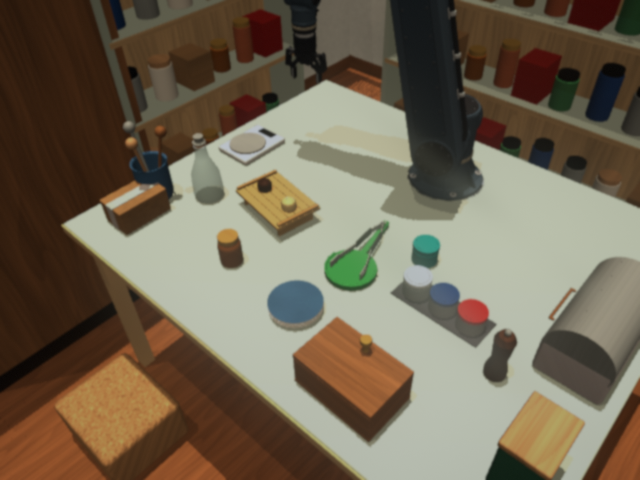

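Top view: white lid at (214,271), with red (145,272) and blue (180,272) in the same row. The lone turquoise tin at (238,322) is a decoy because of its colour and because it is off the plate. Tongs run from the pivot (308,332) to the heads (277–313, 245). Coconut is at (410,262) and chocolate at (461,268). Next is a crop to confirm, plus measurement.

```bash
cat > h.py <<'E'
import numpy as np, cv2
def ray(c,u,v):
    E=c["extrinsics"]; R=E[:3,:3]; t=E[:3,3]
    d=np.array([(u-c["cx"])/c["fx"],-(v-c["cy"])/c["fy"],-1.0])
    return -R.T@t, R.T@d
def plane(c,uv,z):
    o,d=ray(c,*uv); return o+d*(z-o[2])/d[2]
def tri(a,ua,b,ub):
    o1,d1=ray(a,*ua);o2,d2=ray(b,*ub)
    s=np.linalg.lstsq(np.c_[d1,-d2],o2-o1,rcond=None)[0]
    p,q=o1+d1*s[0],o2+d2*s[1]; return (p+q)/2,np.linalg.norm(p-q)
def blobs(img,lo,hi,box,amin=20):
    x0,y0,x1,y1=box
    m=cv2.inRange(cv2.cvtColor(img[y0:y1,x0:x1],cv2.COLOR_BGR2HSV),np.array(lo),np.array(hi))
    n,l,s,c=cv2.connectedComponentsWithStats(m)
    return m,[(s[i,4],c[i]+[x0,y0],s[i,:4]+[x0,y0,0,0]) for i in range(1,n) if s[i,4]>=amin]
E
python3 - <<'E'
import pickle; from h import *
d=pickle.load(open("cams.pkl","rb")); t=d["top"]; s=d["scene"]; I=t["image"]
cv2.imwrite("pics/crop.png",cv2.resize(I[215:350,125:325],None,fx=4,fy=4,interpolation=cv2.INTER_CUBIC))
np.set_printoptions(precision=4,suppress=True)
def go(name,lo,hi,box,z,amin=20):
    for a,c,b in blobs(I,lo,hi,box,amin)[1]: print(name,a,c,b[2:],plane(t,c,z))
go("red",(0,150,80),(10,255,255),(125,250,165,295),.062)
go("red2",(170,150,80),(180,255,255),(125,250,165,295),.062)
go("blue",(100,120,60),(125,255,255),(160,250,200,295),.062)
go("white",(0,0,150),(180,70,255),(197,254,233,289),.067)
go("turq",(80,100,80),(95,255,255),(215,300,260,345),.062)
go("green",(50,120,60),(75,255,255),(255,215,330,345),.01)
go("choc",(0,60,0),(30,255,90),(440,250,480,285),.073)
go("tray",(15,60,100),(35,255,255),(370,220,495,315),.055)
for p in [(262,258),(410,262),(300,300),(308,290),(214,271)]: print(p,cv2.cvtColor(I[p[1]:p[1]+1,p[0]:p[0]+1],cv2.COLOR_BGR2HSV)[0,0])
cv2.imwrite("pics/crop2.png",cv2.resize(I[220:315,370:500],None,fx=6,fy=6,interpolation=cv2.INTER_CUBIC))
E
```

```text
red 773 [145.0181 271.8538] [31 31] [0.4982 0.3922 0.062 ]
blue 780 [179.6974 271.9462] [32 31] [0.4963 0.3086 0.062 ]
white 734 [213.9918 271.3869] [31 31] [0.4954 0.2249 0.067 ]
turq 812 [237.4064 322.1638] [32 32] [0.3741 0.1681 0.062 ]
green 2541 [292.6608 254.7867] [ 58 100] [0.5416 0.0385 0.01  ]
green 20 [309.45 337.45] [6 5] [ 0.3353 -0.0008  0.01  ]
choc 319 [460.9122 268.5204] [21 20] [ 0.4903 -0.3665  0.073 ]
tray 6117 [432.9665 267.6052] [107  79] [ 0.4961 -0.3041  0.055 ]
(262, 258) [ 69  17 146]
(410, 262) [ 33  72 155]
(300, 300) [ 63 132 139]
(308, 290) [30 29 70]
(214, 271) [110  23 165]
```

View pics/crop.png

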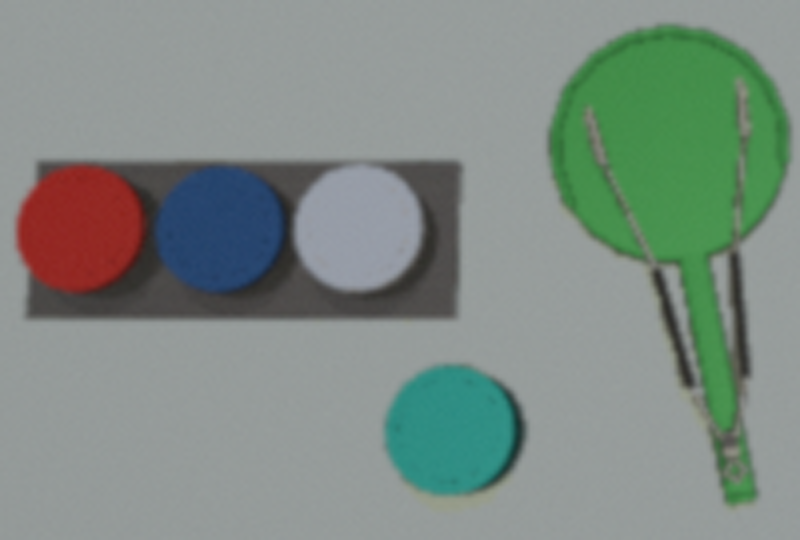

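Crop confirms the white lid is third in the row on the plate, and that the rubber grips sit either side of the green tail (crop (673,327) and (739,315)). Next I measure the tongs and the macaroon.

```bash
python3 - <<'E'
import pickle; from h import *
d=pickle.load(open("cams.pkl","rb")); t=d["top"]; I=t["image"]
np.set_printoptions(precision=4,suppress=True)
m,b=blobs(I,(0,0,0),(180,255,75),(280,270,325,320),15)
for a,c,bb in b: print("grip",a,c,bb,plane(t,c,.036))
P=lambda x,y,z:plane(t,(125+x/4,215+y/4),z)
print("grip L ends",P(657,270,.04),P(690,385,.04),"R",P(733,252,.04),P(746,377,.04))
print("heads L",P(588,108,.04),P(603,160,.04),"R",P(741,82,.04),P(745,132,.04)); print("pivot",P(730,440,.04),"tailend",P(740,500,.018))
m,b=blobs(I,(45,100,40),(80,255,255),(255,215,330,345))
c=max(cv2.findContours(m[:62],0,2)[0],key=cv2.contourArea)+np.array([255,215]); print("dish",cv2.fitEllipse(c[c[:,0,1]<270]),plane(t,cv2.fitEllipse(c[c[:,0,1]<270])[0],.015))
g=cv2.cvtColor(I,cv2.COLOR_BGR2HSV)[245:285,390:435]; print(g[17,::2].tolist())
# tray outline
m,b=blobs(I,(15,60,100),(35,255,255),(370,220,495,315))
c=max(cv2.findContours(m,0,2)[0],key=cv2.contourArea)+np.array([370,220]); q=cv2.boxPoints(cv2.minAreaRect(c)); print(np.array([plane(t,p,.055) for p in q]))
E
```

```text
grip 59 [309.2712 293.9153] [308 278   4  31] [ 0.4397 -0.0024  0.036 ]
grip 48 [293.     297.3125] [289 283   9  28] [0.4322 0.0374 0.036 ]
grip L ends [0.4682 0.046  0.04  ] [0.3981 0.0266 0.04  ] R [ 0.4783 -0.0006  0.04  ] [ 0.4022 -0.0073  0.04  ]
heads L [0.5698 0.0881 0.04  ] [0.5369 0.0788 0.04  ] R [ 0.5844 -0.0072  0.04  ] [ 0.5528 -0.0092  0.04  ]
pivot [0.3648 0.0029 0.04  ] tailend [ 0.3292 -0.0021  0.018 ]
dish ((292.53070068359375, 247.38070678710938), (49.62327194213867, 53.77602005004883), 111.54144287109375) [0.5597 0.0384 0.015 ]
[[27, 106, 147], [29, 96, 151], [29, 99, 150], [29, 100, 145], [22, 118, 108], [19, 115, 84], [23, 100, 135], [30, 92, 150], [33, 92, 155], [34, 83, 156], [33, 72, 155], [34, 71, 158], [38, 42, 157], [33, 89, 155], [29, 97, 145], [28, 101, 146], [29, 100, 150], [29, 99, 150], [28, 100, 150], [28, 100, 150], [28, 100, 151], [29, 100, 150], [29, 100, 150]]
[[ 0.4391 -0.1712  0.055 ]
 [ 0.5982 -0.2034  0.055 ]
 [ 0.5533 -0.4481  0.055 ]
 [ 0.3963 -0.4101  0.055 ]]
```

View pics/crop2.png

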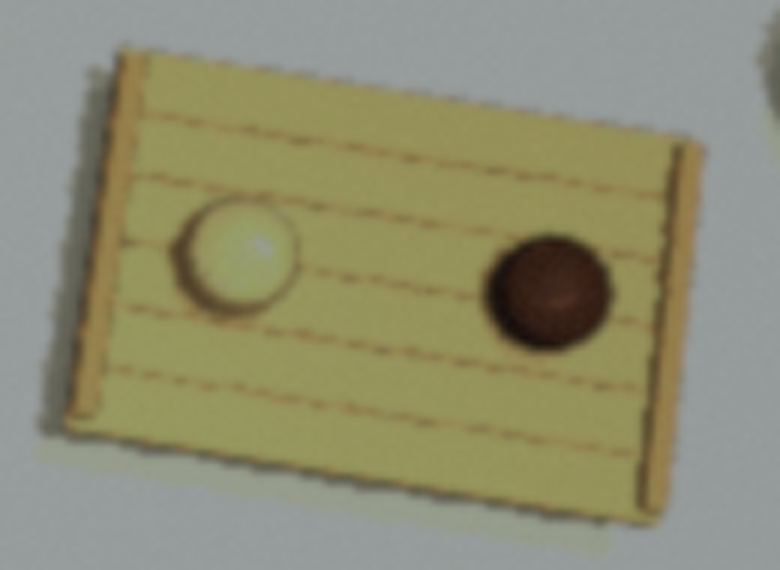

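Estimates: white lid is at (0.496, 0.225) and spacing to its neighbours is 84 mm, as it should be. Tongs grip is about (0.435, 0.016) with yaw about 0.175, and the head separation checks out. Coconut is about (0.506, −0.246). The crop shows coconut at full-image (409.5,262.7) and chocolate at (461.3,268.8). Moving to the lid now.

>>> {"api": "send_rows", "payload": {
  "rows": [
    {"linear": [0,0,0],"angular": [0,0,0.088],"jaw": 1},
    {"linear": [0.025,-0.022,0],"angular": [0,0,0],"jaw": 1},
    {"linear": [0.025,-0.022,0],"angular": [0,0,0],"jaw": 1},
    {"linear": [0.025,-0.022,0],"angular": [0,0,0],"jaw": 1},
    {"linear": [0.025,-0.022,0],"angular": [0,0,0],"jaw": 1}
  ]
}}

```text
time_s: 0.52
position: [0.2199, -0.4016, 0.3035]
tool_rot: [[0.985, 0.173, -0.0], [0.173, -0.985, 0.001], [-0.0, -0.001, -1.0]]
wrist_force: [0.9, -0.1, 0.3]
gripper_width: 0.0255
grasp_force: 0.0
```

>>> {"api": "send_rows", "payload": {
  "rows": [
    {"linear": [0.025,-0.022,0],"angular": [0,0,0],"jaw": 1},
    {"linear": [0.025,-0.022,0],"angular": [0,0,0],"jaw": 1},
    {"linear": [0.025,-0.022,0],"angular": [0,0,0],"jaw": 1},
    {"linear": [0.025,-0.022,0],"angular": [0,0,0],"jaw": 1}
  ]
}}

```text
time_s: 0.85
position: [0.3033, -0.2974, 0.3038]
tool_rot: [[0.985, 0.174, -0.0], [0.174, -0.985, 0.0], [-0.0, -0.0, -1.0]]
wrist_force: [0.2, -1.0, -0.2]
gripper_width: 0.0006
grasp_force: 0.0
```

>>> {"api": "send_rows", "payload": {
  "rows": [
    {"linear": [0.025,-0.022,0],"angular": [0,0,0],"jaw": 1},
    {"linear": [0.025,-0.022,0],"angular": [0,0,0],"jaw": 1},
    {"linear": [0.025,-0.022,0],"angular": [0,0,0],"jaw": 1},
    {"linear": [0.025,-0.022,0],"angular": [0,0,0],"jaw": 1},
    {"linear": [0,0,0],"angular": [0,0,0],"jaw": 1}
  ]
}}

```text
time_s: 1.27
position: [0.3884, -0.1913, 0.3037]
tool_rot: [[0.984, 0.178, 0.001], [0.178, -0.984, 0.001], [0.001, -0.001, -1.0]]
wrist_force: [0.1, -0.4, 0.2]
gripper_width: -0.0
grasp_force: 0.0
```

>>> {"api": "send_rows", "payload": {
  "rows": [
    {"linear": [0.015,-0.033,0],"angular": [0,0,0],"jaw": 1},
    {"linear": [0.015,-0.033,0],"angular": [0,0,0],"jaw": 1},
    {"linear": [0.015,-0.033,0],"angular": [0,0,0],"jaw": 1},
    {"linear": [0.015,-0.033,0],"angular": [0,0,0],"jaw": 1}
  ]
}}

```text
time_s: 1.6
position: [0.4218, -0.0532, 0.3038]
tool_rot: [[0.985, 0.173, -0.0], [0.173, -0.985, 0.0], [-0.0, -0.0, -1.0]]
wrist_force: [1.2, -0.5, 0.0]
gripper_width: 0.0001
grasp_force: 0.0
```

>>> {"api": "send_rows", "payload": {
  "rows": [
    {"linear": [0.015,-0.033,0],"angular": [0,0,0],"jaw": 1},
    {"linear": [0.015,-0.033,0],"angular": [0,0,0],"jaw": 1},
    {"linear": [0.015,-0.033,0],"angular": [0,0,0],"jaw": 1},
    {"linear": [0.015,-0.033,0],"angular": [0,0,0],"jaw": 1}
  ]
}}

```text
time_s: 1.93
position: [0.4586, 0.0847, 0.3038]
tool_rot: [[0.984, 0.18, -0.001], [0.18, -0.984, 0.002], [-0.0, -0.002, -1.0]]
wrist_force: [1.2, -0.7, -0.3]
gripper_width: 0.0001
grasp_force: 0.0
```

>>> {"api": "send_rows", "payload": {
  "rows": [
    {"linear": [0.015,-0.033,0.03],"angular": [0,0,0],"jaw": 1},
    {"linear": [0.015,-0.033,0.03],"angular": [0,0,0],"jaw": 1},
    {"linear": [0.015,-0.033,0.03],"angular": [0,0,0],"jaw": 1},
    {"linear": [0.015,-0.033,0],"angular": [0,0,0],"jaw": 1},
    {"linear": [0,0,0],"angular": [0,0,0],"jaw": 1}
  ]
}}

```text
time_s: 2.35
position: [0.503, 0.1513, 0.2248]
tool_rot: [[0.964, 0.266, -0.017], [0.266, -0.963, 0.052], [-0.003, -0.054, -0.999]]
wrist_force: [0.6, -1.0, 1.7]
gripper_width: 0.0
grasp_force: 0.0
```

```bash
python3 - <<'E'
import pickle; from h import *
from station import *
o=get_obs(); w=read_camera("wrist"); t=read_camera("top")
pickle.dump((o,w,t),open("w1.pkl","wb")); print(o["position"],w["tool_from_camera"],w["fx"],w["cx"],w["cy"])
cv2.imwrite("pics/w1.png",w["image"])
E
```

```text
[0.50297844 0.15125952 0.22484162] [[-4.68653283e-04  9.63029373e-01  2.69396004e-01  6.96250588e-02]
 [ 9.99999566e-01  6.68123620e-04 -6.48746041e-04  1.17687606e-03]
 [-8.04751327e-04  2.69395584e-01 -9.63029268e-01 -6.92684972e-02]
 [ 0.00000000e+00  0.00000000e+00  0.00000000e+00  1.00000000e+00]] 355.34394323047263 313.9911351078285 234.51350930425275
```

View pics/w1.png

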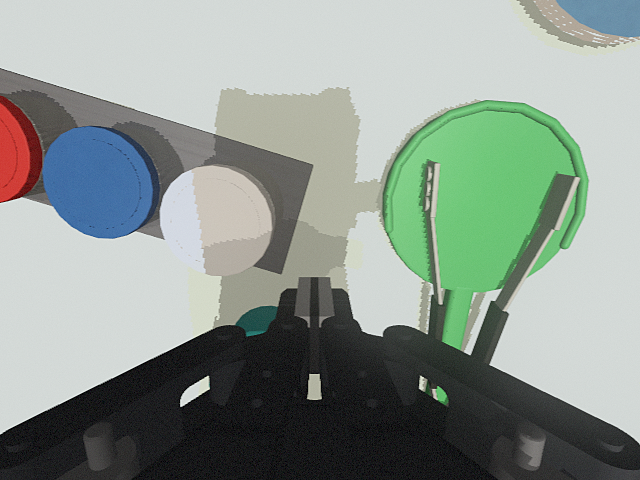

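Wrist view shows the white lid at about (217,220), blue at (100,182), and the tongs at the right with the grips at (437,315) and (487,335). The combined shift was clipped. I'll settle and compute the correction.

>>> {"api": "send_rows", "payload": {
  "rows": [
    {"linear": [0,0,0],"angular": [0,0,0],"jaw": 1},
    {"linear": [0,0,0],"angular": [0,0,0],"jaw": 1}
  ]
}}

```text
time_s: 2.62
position: [0.5018, 0.1488, 0.2272]
tool_rot: [[0.965, 0.262, -0.014], [0.263, -0.964, 0.051], [-0.0, -0.053, -0.999]]
wrist_force: [0.3, 0.5, -0.2]
gripper_width: 0.0
grasp_force: 0.0
```

```bash
cat >> h.py <<'E'
from scipy.spatial.transform import Rotation as Ro
def wplane(o,w,uv,z):
    T=w["tool_from_camera"]; R=o["tool_rot"]
    d=np.array([(uv[0]-w["cx"])/w["fx"],-(uv[1]-w["cy"])/w["fy"],-1.0])
    p=o["position"]+R@T[:3,3]; d=R@T[:3,:3]@d
    return p+d*(z-p[2])/d[2]
def delta(o,pos,a):
    R=o["tool_rot"]; G=np.array([[np.cos(a),np.sin(a),0],[np.sin(a),-np.cos(a),0],[0,0,-1]])
    print("now",o["position"].round(4),"turn first",Ro.from_matrix(R.T@G).as_rotvec().round(4),"then shift",(G.T@(np.array(pos)-o["position"])).round(4),"F",o["wrist_force"].round(1))
E
python3 - <<'E'
import pickle; from h import *
from station import *
o,w,t=pickle.load(open("w1.pkl","rb")); np.set_printoptions(precision=4,suppress=True)
print("lid",wplane(o,w,(217,220),.067),"blue",wplane(o,w,(100,182),.062),"grip fwd ends L",wplane(o,w,(437,296),.04),"R",wplane(o,w,(501,305),.04))
o=get_obs(); print(o["tool_rot"],o["qpos"]); delta(o,(.496,.2245,.25),.175)
E
```

```text
lid [0.498  0.2246 0.067 ] blue [0.5001 0.3079 0.062 ] grip fwd ends L [0.478  0.0556 0.04  ] R [0.4849 0.007  0.04  ]
[[ 0.9649  0.2623 -0.014 ]
 [ 0.2627 -0.9635  0.0508]
 [-0.0001 -0.0527 -0.9986]] [ 0.2646  0.2729 -0.1678  1.1303  0.0527  3.1404]
now [0.5018 0.1488 0.2272] turn first [-0.0527  0.0025  0.0908] then shift [ 0.0075 -0.0756 -0.0228] F [ 0.3  0.5 -0.2]
```

Joint 6 has reached its range end, so I'll use tool yaw 0.55 for the press (yaw doesn't matter there).

>>> {"api": "send_rows", "payload": {
  "rows": [
    {"linear": [0,0,0],"angular": [-0.053,0,-0.095],"jaw": 1},
    {"linear": [0,0,0],"angular": [0,0,-0.095],"jaw": 1},
    {"linear": [0,0,0],"angular": [0,0,-0.095],"jaw": 1},
    {"linear": [0.0175,-0.0335,0],"angular": [0,0,0],"jaw": 1},
    {"linear": [0.0175,-0.0335,0],"angular": [0,0,0],"jaw": 1}
  ]
}}

```text
time_s: 3.03
position: [0.4969, 0.2237, 0.2278]
tool_rot: [[0.854, 0.521, 0.003], [0.521, -0.854, 0.001], [0.003, 0.001, -1.0]]
wrist_force: [0.3, 0.6, 0.3]
gripper_width: -0.0003
grasp_force: 0.0
```

>>> {"api": "send_rows", "payload": {
  "rows": [
    {"linear": [0,0,0.03],"angular": [0,0,0],"jaw": 1},
    {"linear": [0,0,0],"angular": [0,0,0],"jaw": 1},
    {"linear": [0,0,0],"angular": [0,0,0],"jaw": 1}
  ]
}}

```text
time_s: 3.28
position: [0.4957, 0.2241, 0.1964]
tool_rot: [[0.852, 0.524, -0.0], [0.524, -0.852, -0.001], [-0.001, 0.0, -1.0]]
wrist_force: [-0.8, -0.2, -0.1]
gripper_width: -0.0002
grasp_force: 0.0
```

```bash
python3 - <<'E'
from h import *
from station import *
o=get_obs(); delta(o,(.497,.2245,.150),.55)
E
```

```text
now [0.4957 0.2241 0.1964] turn first [0.0004 0.0008 0.0018] then shift [0.0013 0.0004 0.0464] F [-0.8 -0.2 -0.1]
```

>>> {"api": "send_rows", "payload": {
  "rows": [
    {"linear": [0.001,0,0.025],"angular": [0,0,0],"jaw": 1},
    {"linear": [0,0,0.022],"angular": [0,0,0],"jaw": 1},
    {"linear": [0,0,0.003],"angular": [0,0,0],"jaw": 1},
    {"linear": [0,0,0.002],"angular": [0,0,0],"jaw": 1},
    {"linear": [0,0,0.002],"angular": [0,0,0],"jaw": 1}
  ]
}}

```text
time_s: 3.7
position: [0.4984, 0.225, 0.1443]
tool_rot: [[0.852, 0.523, 0.003], [0.523, -0.852, 0.001], [0.003, 0.001, -1.0]]
wrist_force: [0.1, -0.1, -0.2]
gripper_width: 0.0003
grasp_force: 0.0
```

>>> {"api": "send_rows", "payload": {
  "rows": [
    {"linear": [0,0,0.002],"angular": [0,0,0],"jaw": 1},
    {"linear": [0,0,0.001],"angular": [0,0,0],"jaw": 1},
    {"linear": [0,0,0],"angular": [0,0,0],"jaw": 1}
  ]
}}

```text
time_s: 3.95
position: [0.4981, 0.2255, 0.1405]
tool_rot: [[0.852, 0.524, 0.003], [0.524, -0.852, 0.001], [0.003, 0.001, -1.0]]
wrist_force: [-0.7, 0.2, 0.0]
gripper_width: 0.0
grasp_force: 0.0
```

>>> {"api": "send_rows", "payload": {
  "rows": [
    {"linear": [0,0,0.001],"angular": [0,0,0],"jaw": 1},
    {"linear": [0,0,0.001],"angular": [0,0,0],"jaw": 1},
    {"linear": [0,0,0.001],"angular": [0,0,0],"jaw": 1}
  ]
}}

```text
time_s: 4.2
position: [0.498, 0.2255, 0.1379]
tool_rot: [[0.852, 0.524, 0.003], [0.524, -0.852, 0.001], [0.003, 0.001, -1.0]]
wrist_force: [-1.3, -1.4, 8.4]
gripper_width: -0.0004
grasp_force: 4.0
```

>>> {"api": "send_rows", "payload": {
  "rows": [
    {"linear": [0,0,0.001],"angular": [0,0,0],"jaw": 1},
    {"linear": [0,0,0.001],"angular": [0,0,0],"jaw": 1}
  ]
}}

```text
time_s: 4.37
position: [0.498, 0.2255, 0.1359]
tool_rot: [[0.852, 0.524, 0.003], [0.524, -0.852, 0.001], [0.003, 0.001, -1.0]]
wrist_force: [-1.3, -1.8, 7.5]
gripper_width: 0.0004
grasp_force: 4.0
```

Contact made; the lid is sliding at about 8 N.

>>> {"api": "send_rows", "payload": {
  "rows": [
    {"linear": [0,0,0.001],"angular": [0,0,0],"jaw": 1},
    {"linear": [0,0,0],"angular": [0,0,0],"jaw": 1}
  ]
}}

```text
time_s: 4.53
position: [0.498, 0.2255, 0.1347]
tool_rot: [[0.852, 0.524, 0.003], [0.524, -0.852, 0.001], [0.003, 0.001, -1.0]]
wrist_force: [-1.6, -1.4, 4.8]
gripper_width: -0.0001
grasp_force: 2.7
```

>>> {"api": "send_rows", "payload": {
  "rows": [
    {"linear": [0,0,0.0005],"angular": [0,0,0],"jaw": 1},
    {"linear": [0,0,0],"angular": [0,0,0],"jaw": 1}
  ]
}}

```text
time_s: 4.7
position: [0.4981, 0.2256, 0.1346]
tool_rot: [[0.852, 0.524, 0.003], [0.524, -0.852, 0.001], [0.003, 0.001, -1.0]]
wrist_force: [-1.6, -1.3, 9.1]
gripper_width: 0.0001
grasp_force: 4.9
```

>>> {"api": "send_rows", "payload": {
  "rows": [
    {"linear": [0,0,0.0005],"angular": [0,0,0],"jaw": 1},
    {"linear": [0,0,0],"angular": [0,0,0],"jaw": 1}
  ]
}}

```text
time_s: 4.87
position: [0.498, 0.2255, 0.1345]
tool_rot: [[0.852, 0.524, 0.004], [0.524, -0.852, 0.001], [0.004, 0.001, -1.0]]
wrist_force: [-3.1, -2.4, 13.6]
gripper_width: -0.0001
grasp_force: 7.3
```

>>> {"api": "send_rows", "payload": {
  "rows": [
    {"linear": [0,0,0.0005],"angular": [0,0,0],"jaw": 1},
    {"linear": [0,0,0],"angular": [0,0,0],"jaw": 1}
  ]
}}

```text
time_s: 5.03
position: [0.498, 0.2255, 0.1345]
tool_rot: [[0.852, 0.524, 0.004], [0.524, -0.852, 0.001], [0.004, 0.001, -1.0]]
wrist_force: [-4.8, -3.5, 19.8]
gripper_width: -0.0003
grasp_force: 9.7
```

Hard stop at tip height 61.5 mm, with force rising to 20 N and no further motion, so the lid is home. Lifting and going over the tongs.

>>> {"api": "send_rows", "payload": {
  "rows": [
    {"linear": [0,0,-0.01],"angular": [0,0,0],"jaw": 1},
    {"linear": [0,0,-0.04],"angular": [0,0,0],"jaw": 1},
    {"linear": [0,0,-0.04],"angular": [0,0,0],"jaw": 1},
    {"linear": [0,0,-0.03],"angular": [0,0,0],"jaw": 1},
    {"linear": [-0.0272,0.0243,0],"angular": [0,0,0],"jaw": 0.3}
  ]
}}

```text
time_s: 5.45
position: [0.4914, 0.1947, 0.2591]
tool_rot: [[0.85, 0.527, 0.014], [0.527, -0.85, 0.007], [0.015, 0.001, -1.0]]
wrist_force: [1.5, -0.7, -0.0]
gripper_width: 0.0109
grasp_force: 0.0
```

>>> {"api": "send_rows", "payload": {
  "rows": [
    {"linear": [-0.0272,0.0243,0],"angular": [0,0,0],"jaw": 0},
    {"linear": [-0.0272,0.0243,0],"angular": [0,0,0],"jaw": 0},
    {"linear": [-0.0272,0.0243,0],"angular": [0,0,0],"jaw": 0},
    {"linear": [-0.0272,0.0243,0],"angular": [0,0,0],"jaw": 0},
    {"linear": [-0.0272,0.0243,0],"angular": [0,0,0],"jaw": 0}
  ]
}}

```text
time_s: 5.87
position: [0.4342, 0.0144, 0.2527]
tool_rot: [[0.851, 0.525, 0.003], [0.525, -0.851, 0.001], [0.003, 0.001, -1.0]]
wrist_force: [0.2, 0.3, 0.3]
gripper_width: 0.0723
grasp_force: 0.0
```

>>> {"api": "send_rows", "payload": {
  "rows": [
    {"linear": [0,0,0],"angular": [0,0,0.12],"jaw": 0},
    {"linear": [0,0,0],"angular": [0,0,0.12],"jaw": 0},
    {"linear": [0,0,0],"angular": [0,0,0.12],"jaw": 0},
    {"linear": [0,0,0],"angular": [0,0,0],"jaw": 0},
    {"linear": [0,0,0],"angular": [0,0,0],"jaw": 0}
  ]
}}

```text
time_s: 6.28
position: [0.435, 0.0157, 0.2525]
tool_rot: [[0.981, 0.194, 0.002], [0.194, -0.981, 0.001], [0.003, -0.0, -1.0]]
wrist_force: [-0.6, 0.4, -0.6]
gripper_width: 0.0854
grasp_force: 0.0
```

```bash
python3 - <<'E'
import pickle; from h import *
from station import *
o=get_obs(); delta(o,(.435,.016,.1),.175); print(o["gripper_width"],o["qpos"])
w=read_camera("wrist"); t=read_camera("top"); s=read_camera("scene")
pickle.dump((o,w,t,s),open("w2.pkl","wb"))
im=np.vstack([w["image"],cv2.resize(s["image"][250:310,400:500],None,fx=2,fy=2)[:, :]]) if 0 else w["image"]
im=im.copy(); im[:120,:200]=cv2.resize(s["image"][250:310,390:490],None,fx=2,fy=2,interpolation=cv2.INTER_CUBIC)
cv2.imwrite("pics/w2.png",im)
E
```

```text
now [0.435  0.0157 0.2525] turn first [-0.0002 -0.0025  0.0204] then shift [ 1.000e-04 -3.000e-04  1.525e-01] F [-0.6  0.4 -0.6]
0.0854174042117304 [ 3.57088087e-02  1.09160788e-01 -3.10548261e-01  1.14864209e+00
  5.70117135e-04  2.98189330e+00]
```

View pics/w2.png

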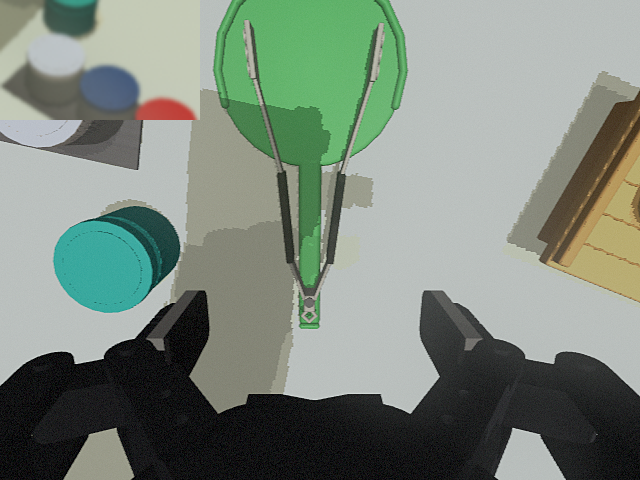

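The wrist view is clear: grips run (283,174)–(291,262) and (340,175)–(331,262), pivot is at (309,302), and the head tips are at (249,20) and (380,25). The inset shows no black seal under the white lid.

```bash
python3 - <<'E'
import pickle; from h import *
o,w,t,s=pickle.load(open("w2.pkl","rb")); np.set_printoptions(precision=4,suppress=True)
W=lambda u,v:wplane(o,w,(u,v),.04)[:2]
a,b=(W(283,174)+W(340,175))/2,(W(291,262)+W(331,262))/2; h=(W(250,48)+W(378,52))/2; p=wplane(o,w,(309,302),.042)[:2]
print("fwd",a,"rear",b,"heads",h,"pivot",p,"len",np.linalg.norm(a-b),np.linalg.norm(h-p))
d=h-p; print("yaw",np.arctan2(d[1],d[0]), "grip center",(a+b)/2,"p+75",p+75*d/np.linalg.norm(d)/1000,"h-130",h-.13*d/np.linalg.norm(d))
d=plane(t,(409.5,262.7),.073); e=plane(t,(461.3,268.8),.073); print(d,e,np.linalg.norm(d-e),"tray yaw",np.arctan2(*(d-e)[[1,0]])-np.pi/2)
E
```

```text
fwd [0.4745 0.0242] rear [0.4028 0.0107] heads [0.562  0.0395] pivot [0.3673 0.0055] len 0.07295226516575469 0.19765948302363318
yaw 0.17280053614184215 grip center [0.4387 0.0175] p+75 [0.4412 0.0184] h-130 [0.4339 0.0171]
[ 0.5067 -0.2444  0.073 ] [ 0.4896 -0.3674  0.073 ] 0.12422005185420913 tray yaw -0.13795794943416984
```

>>> {"api": "send_rows", "payload": {
  "rows": [
    {"linear": [0,0,0],"angular": [0,0.002,0.021],"jaw": 0},
    {"linear": [0.004,-0.001,0.038],"angular": [0,0,0],"jaw": 0},
    {"linear": [0,0,0.038],"angular": [0,0,0],"jaw": 0},
    {"linear": [0,0,0.038],"angular": [0,0,0],"jaw": 0},
    {"linear": [0,0,0.025],"angular": [0,0,0],"jaw": 0}
  ]
}}

```text
time_s: 6.85
position: [0.438, 0.0177, 0.1105]
tool_rot: [[0.985, 0.171, 0.002], [0.171, -0.985, 0.001], [0.002, -0.001, -1.0]]
wrist_force: [-1.2, -0.1, -0.1]
gripper_width: 0.0856
grasp_force: 0.0
```

>>> {"api": "send_rows", "payload": {
  "rows": [
    {"linear": [0,0,0.02],"angular": [0,0,0],"jaw": 0},
    {"linear": [0,0,0.0135],"angular": [0,0,0],"jaw": 0},
    {"linear": [0,0,0],"angular": [0,0,0],"jaw": 0.2},
    {"linear": [0,0,0],"angular": [0,0,0],"jaw": 0.3}
  ]
}}

```text
time_s: 7.18
position: [0.439, 0.0177, 0.0793]
tool_rot: [[0.985, 0.17, 0.002], [0.17, -0.985, 0.001], [0.002, -0.001, -1.0]]
wrist_force: [0.3, -0.3, -0.1]
gripper_width: 0.0638
grasp_force: 0.0
```

```bash
python3 - <<'E'
import pickle; from h import *
from station import *
o=get_obs(); delta(o,(.439,.0175,.08),.173); print(o["gripper_width"])
w=read_camera("wrist"); cv2.imwrite("pics/w3.png",w["image"]); pickle.dump((o,w),open("w3.pkl","wb"))
E
```

```text
now [0.439  0.0177 0.0793] turn first [-0.0006 -0.0023 -0.0018] then shift [-0.0001  0.0002 -0.0007] F [ 0.3 -0.3 -0.1]
0.06375218046572396
```

View pics/w3.png

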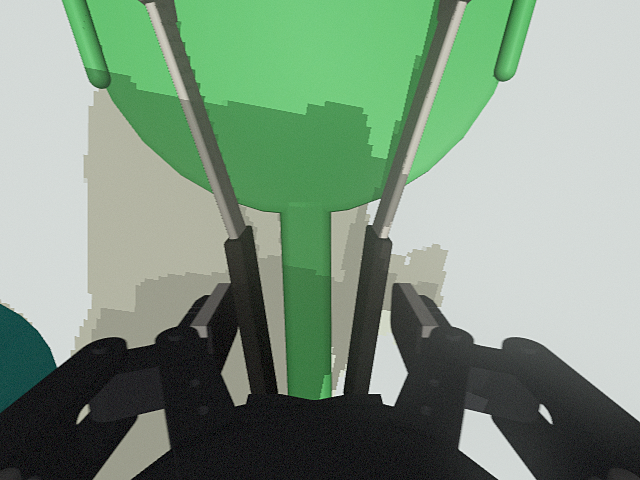

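The grips lie centred between the pads. Closing gently to about 44 mm.

>>> {"api": "send_rows", "payload": {
  "rows": [
    {"linear": [0,0,0],"angular": [0,0,0],"jaw": 0.4},
    {"linear": [0,0,0],"angular": [0,0,0],"jaw": 0.45},
    {"linear": [0,0,0],"angular": [0,0,0],"jaw": 0.48},
    {"linear": [0,0,0],"angular": [0,0,0],"jaw": 0.49},
    {"linear": [0,0,0],"angular": [0,0,0],"jaw": 0.49}
  ]
}}

```text
time_s: 7.65
position: [0.4409, 0.0175, 0.0816]
tool_rot: [[0.985, 0.17, 0.008], [0.17, -0.985, 0.001], [0.008, 0.001, -1.0]]
wrist_force: [-1.9, -1.8, 10.7]
gripper_width: 0.0439
grasp_force: 11.4
```

>>> {"api": "send_rows", "payload": {
  "rows": [
    {"linear": [0,0,0],"angular": [0,0,0],"jaw": 0.49},
    {"linear": [0,0,0],"angular": [0,0,0],"jaw": 0.49}
  ]
}}

```text
time_s: 7.82
position: [0.4409, 0.0175, 0.0816]
tool_rot: [[0.985, 0.17, 0.008], [0.17, -0.986, 0.001], [0.008, 0.001, -1.0]]
wrist_force: [-1.0, -0.1, 10.7]
gripper_width: 0.0441
grasp_force: 11.4
```

>>> {"api": "send_rows", "payload": {
  "rows": [
    {"linear": [0,0,-0.003],"angular": [0,0,0],"jaw": 0.49},
    {"linear": [0,0,-0.005],"angular": [0,0,0],"jaw": 0.49},
    {"linear": [0,0,-0.01],"angular": [0,0,0],"jaw": 0.49},
    {"linear": [0,0,-0.015],"angular": [0,0,0],"jaw": 0.49}
  ]
}}

```text
time_s: 8.15
position: [0.4386, 0.0175, 0.1129]
tool_rot: [[0.985, 0.17, 0.002], [0.17, -0.985, 0.001], [0.003, -0.001, -1.0]]
wrist_force: [0.7, -0.1, -2.2]
gripper_width: 0.0437
grasp_force: 8.4
```

>>> {"api": "send_rows", "payload": {
  "rows": [
    {"linear": [0,0,-0.02],"angular": [0,0,0],"jaw": 0.49},
    {"linear": [0,0,-0.02],"angular": [0,0,0],"jaw": 0.49},
    {"linear": [0,0,-0.02],"angular": [0,0,0],"jaw": 0.49},
    {"linear": [0,0,-0.02],"angular": [0,0,0],"jaw": 0.49},
    {"linear": [0,0,-0.015],"angular": [0,0,0],"jaw": 0.49}
  ]
}}

```text
time_s: 8.57
position: [0.439, 0.0174, 0.2099]
tool_rot: [[0.985, 0.17, 0.006], [0.17, -0.985, 0.001], [0.006, -0.0, -1.0]]
wrist_force: [-0.5, 0.3, -0.9]
gripper_width: 0.0437
grasp_force: 8.4
```

>>> {"api": "send_rows", "payload": {
  "rows": [
    {"linear": [0,0,0],"angular": [0,0,0],"jaw": 0.49},
    {"linear": [0,0,0],"angular": [0,0,0],"jaw": 0.49},
    {"linear": [0,0,0],"angular": [0,0,0],"jaw": 0.49}
  ]
}}

```text
time_s: 8.82
position: [0.4385, 0.0174, 0.2071]
tool_rot: [[0.985, 0.17, 0.003], [0.17, -0.985, 0.001], [0.003, -0.0, -1.0]]
wrist_force: [0.6, -0.3, -1.9]
gripper_width: 0.0437
grasp_force: 8.4
```

```bash
python3 - <<'E'
import pickle; from h import *
from station import *
o=get_obs(); delta(o,(.439,.0175,.2),.173); print(o["gripper_width"],o["torque"],o["tool_rot"])
w=read_camera("wrist"); t=read_camera("top"); s=read_camera("scene"); pickle.dump((o,w,t,s),open("w4.pkl","wb"))
im=w["image"].copy(); im[300:,:300]=cv2.resize(s["image"][200:290,315:465],(300,180),interpolation=cv2.INTER_CUBIC)
cv2.imwrite("pics/w4.png",im)
E
```

```text
now [0.4385 0.0174 0.2071] turn first [-0.0004 -0.0035 -0.0023] then shift [0.0005 0.     0.0071] F [ 0.6 -0.3 -1.9]
0.04370780504801694 [0.0271778  0.06145455 0.00585386] [[ 9.85458705e-01  1.69881888e-01  3.35923664e-03]
 [ 1.69879440e-01 -9.85464342e-01  1.00324601e-03]
 [ 3.48084125e-03 -4.17992275e-04 -9.99993854e-01]]
```

View pics/w4.png

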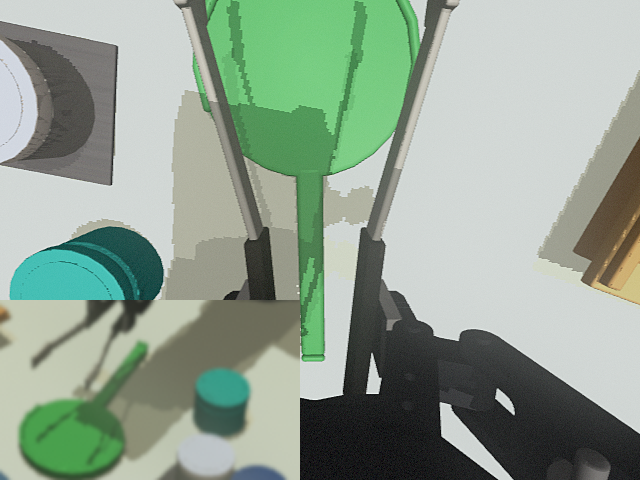

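The tongs are in the air, symmetric between the pads with heads open. Carrying them over the coconut macaroon.

>>> {"api": "send_rows", "payload": {
  "rows": [
    {"linear": [-0.005,0.0113,0],"angular": [0,0,0],"jaw": 0.49},
    {"linear": [-0.0099,0.0226,0],"angular": [0,0,0],"jaw": 0.49},
    {"linear": [-0.0099,0.0226,0],"angular": [0,0,0],"jaw": 0.49},
    {"linear": [-0.0099,0.0226,0],"angular": [0,0,0],"jaw": 0.49},
    {"linear": [-0.0099,0.0226,0],"angular": [0,0,0],"jaw": 0.49}
  ]
}}

```text
time_s: 9.38
position: [0.4115, -0.0912, 0.2067]
tool_rot: [[0.985, 0.17, 0.003], [0.17, -0.985, 0.001], [0.003, -0.001, -1.0]]
wrist_force: [1.0, -0.1, -1.3]
gripper_width: 0.0435
grasp_force: 8.4
```

>>> {"api": "send_rows", "payload": {
  "rows": [
    {"linear": [-0.0099,0.0226,0],"angular": [0,0,0],"jaw": 0.49},
    {"linear": [-0.0099,0.0226,0],"angular": [0,0,0],"jaw": 0.49},
    {"linear": [-0.0099,0.0226,0],"angular": [0,0,0],"jaw": 0.49},
    {"linear": [-0.0099,0.0226,0],"angular": [0,0,0],"jaw": 0.49},
    {"linear": [-0.0099,0.0226,0],"angular": [0,0,0],"jaw": 0.49}
  ]
}}

```text
time_s: 9.8
position: [0.3818, -0.2112, 0.2065]
tool_rot: [[0.985, 0.17, 0.003], [0.17, -0.985, 0.002], [0.003, -0.001, -1.0]]
wrist_force: [-0.0, -0.4, -1.1]
gripper_width: 0.0438
grasp_force: 8.4
```

>>> {"api": "send_rows", "payload": {
  "rows": [
    {"linear": [-0.005,0.0113,0],"angular": [0,0,0],"jaw": 0.49},
    {"linear": [0,0,0],"angular": [0,0,0.06],"jaw": 0.49},
    {"linear": [0,0,0],"angular": [0,0,0.09],"jaw": 0.49},
    {"linear": [0,0,0],"angular": [0,0,0.09],"jaw": 0.49},
    {"linear": [0,0,0],"angular": [0,0,0.07],"jaw": 0.49}
  ]
}}

```text
time_s: 10.22
position: [0.3792, -0.2221, 0.2063]
tool_rot: [[0.99, -0.144, 0.002], [-0.144, -0.99, 0.002], [0.002, -0.002, -1.0]]
wrist_force: [0.9, -0.6, -2.0]
gripper_width: 0.0437
grasp_force: 8.4
```

>>> {"api": "send_rows", "payload": {
  "rows": [
    {"linear": [0,0,0],"angular": [0,0,0.03],"jaw": 0.49},
    {"linear": [0,0,0],"angular": [0,0,0],"jaw": 0.49},
    {"linear": [0,0,0],"angular": [0,0,0],"jaw": 0.49},
    {"linear": [0,0,0],"angular": [0,0,0],"jaw": 0.49}
  ]
}}

```text
time_s: 10.55
position: [0.3795, -0.222, 0.2067]
tool_rot: [[0.986, -0.167, 0.003], [-0.167, -0.986, 0.001], [0.003, -0.002, -1.0]]
wrist_force: [0.2, 0.2, -1.4]
gripper_width: 0.0438
grasp_force: 8.4
```

```bash
python3 - <<'E'
import pickle; from h import *
from station import *
o=get_obs(); delta(o,(.3796,-.2226,.2),-.17); print(o["gripper_width"],o["grasp_force"])
w=read_camera("wrist"); t=read_camera("top"); s=read_camera("scene"); pickle.dump((o,w,t,s),open("w5.pkl","wb"))
R=o["tool_rot"];P=o["position"]
def px(c,p):
    q=c["extrinsics"][:3,:3]@p+c["extrinsics"][:3,3]; return np.array([c["cx"]+c["fx"]*q[0]/-q[2],c["cy"]-c["fy"]*q[1]/-q[2]])
H=P+R@[.129,0,.053]; print("pred heads",H,px(t,H),px(s,H))
a,b=px(t,H),px(s,H)
A=t["image"][int(a[1])-55:int(a[1])+45,int(a[0])-50:int(a[0])+50]; B=s["image"][int(b[1])-45:int(b[1])+30,int(b[0])-50:int(b[0])+50]
print("offsets",int(a[0])-50,int(a[1])-55,int(b[0])-50,int(b[1])-45)
im=np.zeros((600,800,3),np.uint8)
im[:400,:400]=cv2.resize(A,(400,400),interpolation=cv2.INTER_CUBIC); im[:300,400:]=cv2.resize(B,(400,300),interpolation=cv2.INTER_CUBIC)
im[300:600,400:]=cv2.resize(w["image"],(400,300),interpolation=cv2.INTER_AREA); cv2.imwrite("pics/w5.png",im)
E
```

```text
now [ 0.3795 -0.222   0.2067] turn first [-0.0019 -0.0029  0.002 ] then shift [0.0002 0.0005 0.0067] F [ 0.2  0.2 -1.4]
0.04383761688060703 8.398638996295631
pred heads [ 0.5068187  -0.24353981  0.15412511] [415.64075192 257.35829146] [286.64638767 180.44779171]
offsets 365 202 236 135
```

View pics/w5.png

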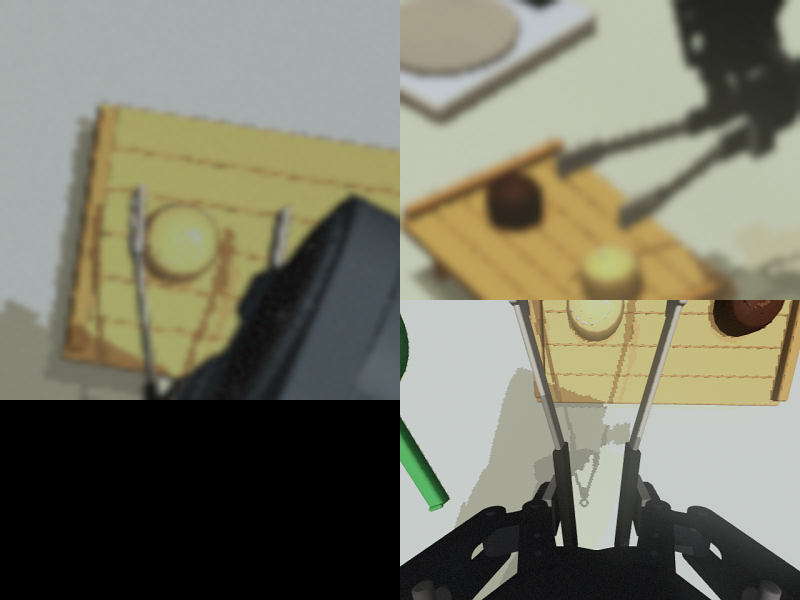

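Combined view: in the top crop, the left head runs (140,185)–(137,245), the right head tip is at (285,208) and the coconut is at (181,241). In the scene crop, the head tips are at (625,218) and (560,170) and the coconut top is at (611,262). Triangulating all of these.

```bash
python3 - <<'E'
import pickle; from h import *
o,w,t,s=pickle.load(open("w5.pkl","rb")); np.set_printoptions(precision=4,suppress=True)
T=lambda x,y:(365+x/4,202+y/4); S=lambda x,y:(236+(x-400)/4,135+y/4)
for n,a,b in [("L tip",T(140,188),S(625,216)),("R tip",T(285,210),S(560,168)),("coco top",T(181,241),S(611,262))]:
    p,e=tri(t,a,s,b); print(n,p,"miss",e,"tool",o["tool_rot"].T@(p-o["position"]))
for z in(.145,.155,.165): print(z,[ (o["tool_rot"].T@(plane(t,T(*q),z)-o["position"]))[:2] for q in((140,185),(285,208))])
c=plane(t,T(181,241),.073); print("coco",c,o["tool_rot"].T@(c-o["position"]))
# wrist rear-of-head corners & coconut from wrist picture
for q in((515,302),(683,302)): print([(o["tool_rot"].T@(wplane(o,w,((q[0]-400)*1.6,(q[1]-300)*1.6),z)-o["position"])) for z in(.155,.165)])
print("coco wrist rim L/R at z.065",[o["tool_rot"].T@(wplane(o,w,((x-400)*1.6,10*1.6),.065)-o["position"]) for x in(568,624)])
E
```

```text
L tip [ 0.5248 -0.2073  0.1524] miss 0.006218394484617535 tool [ 0.1407 -0.0388  0.0549]
R tip [ 0.5113 -0.2887  0.1484] miss 0.006417245193197707 tool [0.141  0.0438 0.0587]
coco top [ 0.5061 -0.2441  0.0779] miss 0.0029059652642404767 tool [0.1282 0.0008 0.1292]
0.145 [array([ 0.1462, -0.0357]), array([0.1452, 0.0468])]
0.155 [array([ 0.1442, -0.0371]), array([0.1432, 0.0446])]
0.165 [array([ 0.1422, -0.0386]), array([0.1413, 0.0425])]
coco [ 0.5077 -0.2462  0.073 ] [0.1301 0.0027 0.1341]
[array([ 0.1081, -0.0385,  0.0521]), array([ 0.105 , -0.0353,  0.0421])]
[array([0.1081, 0.0421, 0.052 ]), array([0.1049, 0.0387, 0.042 ])]
coco wrist rim L/R at z.065 [array([ 0.1305, -0.0232,  0.1422]), array([0.1305, 0.024 , 0.1421])]
```

All consistent: the heads are laterally centred within about 2 mm and need to go 4 mm further ahead. Descending.

>>> {"api": "send_rows", "payload": {
  "rows": [
    {"linear": [0.004,0,0.01],"angular": [0,0.002,0],"jaw": 0.49},
    {"linear": [0,0,0.02],"angular": [0,0,0],"jaw": 0.49},
    {"linear": [0,0,0.02],"angular": [0,0,0],"jaw": 0.49},
    {"linear": [0,0,0.012],"angular": [0,0,0],"jaw": 0.49},
    {"linear": [0,0,0],"angular": [0,0,0],"jaw": 0.49}
  ]
}}

```text
time_s: 11.12
position: [0.3827, -0.2221, 0.143]
tool_rot: [[0.986, -0.168, 0.002], [-0.168, -0.986, 0.003], [0.002, -0.003, -1.0]]
wrist_force: [-0.4, 1.8, -0.9]
gripper_width: 0.0436
grasp_force: 8.4
```

>>> {"api": "send_rows", "payload": {
  "rows": [
    {"linear": [0,0,0.006],"angular": [0,0,0],"jaw": 0.49},
    {"linear": [0,0,0.005],"angular": [0,0,0],"jaw": 0.49},
    {"linear": [0,0,0.004],"angular": [0,0,0],"jaw": 0.49},
    {"linear": [0,0,0],"angular": [0,0,0],"jaw": 0.49},
    {"linear": [0,0,0],"angular": [0,0,0],"jaw": 0.49}
  ]
}}

```text
time_s: 11.53
position: [0.3841, -0.2228, 0.1303]
tool_rot: [[0.986, -0.169, 0.006], [-0.169, -0.986, 0.001], [0.006, -0.002, -1.0]]
wrist_force: [1.0, -0.2, -0.6]
gripper_width: 0.0435
grasp_force: 8.4
```

```bash
python3 - <<'E'
import pickle; from h import *
from station import *
o=get_obs(); delta(o,(.3836,-.223,.127),-.17); print(o["gripper_width"],o["grasp_force"],o["torque"].round(3))
w=read_camera("wrist"); t=read_camera("top"); s=read_camera("scene"); pickle.dump((o,w,t,s),open("w6.pkl","wb"))
E
```

```text
now [ 0.3841 -0.2228  0.1303] turn first [-0.0015 -0.0059  0.0007] then shift [-0.0004  0.0003  0.0033] F [ 1.  -0.2 -0.6]
0.04345210804900649 8.396364584332332 [0.014 0.008 0.035]
```

>>> {"api": "send_rows", "payload": {
  "rows": [
    {"linear": [0,0,0.003],"angular": [0,-0.004,0],"jaw": 0.49},
    {"linear": [0,0,0.0025],"angular": [0,0,0],"jaw": 0.49},
    {"linear": [0,0,0],"angular": [0,0,0],"jaw": 0.49}
  ]
}}

```text
time_s: 11.93
position: [0.3838, -0.2227, 0.1242]
tool_rot: [[0.986, -0.169, 0.001], [-0.169, -0.986, 0.002], [0.001, -0.002, -1.0]]
wrist_force: [-0.2, -0.3, -1.5]
gripper_width: 0.0434
grasp_force: 8.4
```

>>> {"api": "send_rows", "payload": {
  "rows": [
    {"linear": [0,0,0],"angular": [0,0,0],"jaw": 0.53},
    {"linear": [0,0,0],"angular": [0,0,0],"jaw": 0.56},
    {"linear": [0,0,0],"angular": [0,0,0],"jaw": 0.58},
    {"linear": [0,0,0],"angular": [0,0,0],"jaw": 0.58}
  ]
}}

```text
time_s: 12.27
position: [0.3841, -0.2228, 0.1247]
tool_rot: [[0.986, -0.169, 0.002], [-0.169, -0.986, 0.001], [0.002, -0.002, -1.0]]
wrist_force: [-0.2, -0.4, -1.6]
gripper_width: 0.0362
grasp_force: 9.0
```

>>> {"api": "send_rows", "payload": {
  "rows": [
    {"linear": [0,0,0],"angular": [0,0,0],"jaw": 0.6},
    {"linear": [0,0,0],"angular": [0,0,0],"jaw": 0.62},
    {"linear": [0,0,0],"angular": [0,0,0],"jaw": 0.63},
    {"linear": [0,0,0],"angular": [0,0,0],"jaw": 0.63}
  ]
}}

```text
time_s: 12.6
position: [0.384, -0.2228, 0.1247]
tool_rot: [[0.986, -0.169, 0.002], [-0.169, -0.986, 0.001], [0.002, -0.002, -1.0]]
wrist_force: [-0.3, 0.3, -1.3]
gripper_width: 0.0315
grasp_force: 10.6
```

>>> {"api": "send_rows", "payload": {
  "rows": [
    {"linear": [0,0,0],"angular": [0,0,0],"jaw": 0.65},
    {"linear": [0,0,0],"angular": [0,0,0],"jaw": 0.66},
    {"linear": [0,0,0],"angular": [0,0,0],"jaw": 0.66}
  ]
}}

```text
time_s: 12.85
position: [0.384, -0.2228, 0.1247]
tool_rot: [[0.986, -0.169, 0.002], [-0.169, -0.986, 0.001], [0.002, -0.002, -1.0]]
wrist_force: [-0.6, -0.4, -0.1]
gripper_width: 0.0303
grasp_force: 59.2
```

Firm stop at 30 mm with 59 N, so the macaroon is clamped. Lifting.

>>> {"api": "send_rows", "payload": {
  "rows": [
    {"linear": [0,0,-0.002],"angular": [0,0,0],"jaw": 0.66},
    {"linear": [0,0,-0.004],"angular": [0,0,0],"jaw": 0.66},
    {"linear": [0,0,-0.008],"angular": [0,0,0],"jaw": 0.66},
    {"linear": [0,0,-0.012],"angular": [0,0,0],"jaw": 0.66},
    {"linear": [0,0,-0.015],"angular": [0,0,0],"jaw": 0.66}
  ]
}}

```text
time_s: 13.27
position: [0.3836, -0.2226, 0.1662]
tool_rot: [[0.986, -0.169, 0.001], [-0.169, -0.986, 0.002], [0.001, -0.002, -1.0]]
wrist_force: [0.2, -0.3, -2.5]
gripper_width: 0.0309
grasp_force: 59.4
```

>>> {"api": "send_rows", "payload": {
  "rows": [
    {"linear": [0,0,-0.017],"angular": [0,0,0],"jaw": 0.66},
    {"linear": [0,0,-0.017],"angular": [0,0,0],"jaw": 0.66},
    {"linear": [0,0,-0.015],"angular": [0,0,0],"jaw": 0.66},
    {"linear": [0,0,-0.01],"angular": [0,0,0],"jaw": 0.66},
    {"linear": [0,0,-0.005],"angular": [0,0,0],"jaw": 0.66}
  ]
}}

```text
time_s: 13.68
position: [0.3843, -0.2232, 0.2317]
tool_rot: [[0.986, -0.169, 0.004], [-0.169, -0.986, -0.0], [0.004, -0.001, -1.0]]
wrist_force: [-0.3, 0.2, -2.1]
gripper_width: 0.0303
grasp_force: 59.4
```

>>> {"api": "send_rows", "payload": {
  "rows": [
    {"linear": [0,0,0],"angular": [0,0,0],"jaw": 0.66},
    {"linear": [0,0,0],"angular": [0,0,0],"jaw": 0.66},
    {"linear": [0,0,0],"angular": [0,0,0],"jaw": 0.66},
    {"linear": [0,0,0],"angular": [0,0,0],"jaw": 0.66}
  ]
}}

```text
time_s: 14.02
position: [0.3834, -0.2227, 0.229]
tool_rot: [[0.986, -0.169, 0.001], [-0.169, -0.986, 0.002], [0.0, -0.002, -1.0]]
wrist_force: [0.2, -0.2, -2.1]
gripper_width: 0.0304
grasp_force: 59.4
```

```bash
python3 - <<'E'
from h import *
from station import *
o=get_obs(); print(o["position"],o["gripper_width"],o["grasp_force"],o["qd"].round(3),o["wrist_force"].round(1))
w=read_camera("wrist"); t=read_camera("top"); s=read_camera("scene")
im=np.zeros((600,800,3),np.uint8)
z=lambda i,a,b,c,d:cv2.resize(i[b:d,a:c],(400,300),interpolation=cv2.INTER_CUBIC)
im[:300,:400]=z(t["image"],370,215,490,305); im[:300,400:]=z(s["image"],220,110,360,215)
im[300:,:400]=z(w["image"],0,0,640,480); im[300:,400:]=z(s["image"],380,215,500,305)
cv2.imwrite("pics/w7.png",im)
E
```

```text
[ 0.38344397 -0.22269627  0.22896158] 0.03044317552656262 59.42191779613495 [-0.     0.001  0.003  0.002 -0.001  0.001] [ 0.2 -0.2 -2.1]
```

View pics/w7.png

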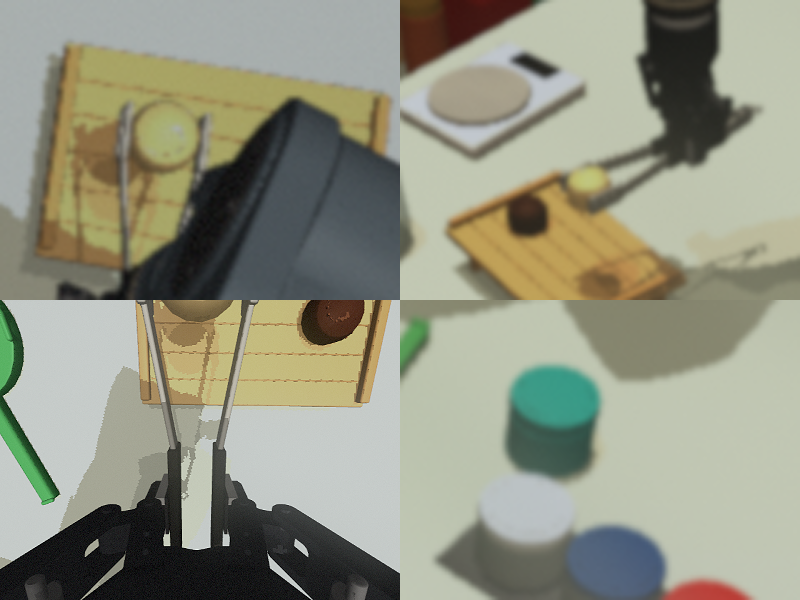

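The picture shows the coconut macaroon held between the heads in the air (top crop (165,135), scene crop (588,185)). Chocolate is still on the tray, and the white lid is shut level with the blue one. It was lifted 104 mm and is at rest.

```bash
python3 -c "
from station import *
print(finish_job())"
```

```text
the job is handed in; nothing more can be done
None
```

I pressed the white lid fully home, then picked up the coconut macaroon with the tongs. It is held still about 10 cm above the tray, the chocolate macaroon is still in its place on the tray, and the job was handed in at about 14 s.

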